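Lay out a cigar sampler tray by length

TASK

Take the four finished cigars off the dark rolling board and lay them in the sampler tray, one to a groove, in order of length: the longest in the groove next to the tray's brass handle, then each shorter one in turn, the shortest in the groove farthest from the handle. Each cigar must lie flat in its groove with its banded head towards the tray's dark end fence and close up to it, about a centimetre off or less. Leave the gum jar standing where it is on the rolling board.

Things in the scene. Friction and masses are not known exactly. Their poses are not given: they have to be found in the camera images.
- petit: shortest cigar, 102 mm long: brown, box-pressed (square section 20 mm wide, 20 mm high, rounded edges, 14 to 24 g), lying flat on the dark rolling board, 30 mm thick, where four cigars lie about 90 mm apart. Origin: middle of its underside, at mid-length; x along it to the head, the rounded end with the gold paper band (centred 30 mm from the tip); the other end is cut square
- robusto: second shortest cigar, 127 mm long, 17 g; otherwise the same as the petit: 20 x 20 mm section, origin in the middle of its underside, x towards the banded head
- toro: second longest cigar, 152 mm long, 20 g; otherwise the same: 20 x 20 mm section, origin in the middle of its underside, x towards the banded head
- churchill: longest cigar, 178 mm long, 24 g; otherwise the same: 20 x 20 mm section, origin in the middle of its underside, x towards the banded head
- groove1: sampler tray's groove next to the brass bar handle on the tray's side: 195 mm long, 38 mm clear between half-round dividers 6 mm high. Origin: on its floor (10 mm above the table), mid-width, at the foot of the inner face of the fence that closes one end (10 mm thick, 16 mm above the floor). x points along the groove into the fence, y to the handle side
- groove2: second groove from the handle, 50 mm from groove1 along -y; origin, axes and sizes likewise. The tray is a fixed pale board, 210 x 216 mm, 10 mm thick, with four parallel grooves at 50 mm spacing, dark dividers, a dark fence across one end, the other end open
- groove3: third groove from the brass handle; origin, axes and sizes likewise
- groove4: fourth groove, farthest from the brass handle; origin, axes and sizes likewise
- gum_jar: small amber glass jar with a steel lid, 42 mm wide and 44 mm high, standing loose on the far edge of the rolling board, beyond the cigars' far ends; not to be disturbed. Origin in the middle of its underside
There are look-alikes about, which are no part of the job. What is shaped like the petit but purple, red or turquoise is not meant.

How it is judged:
By the outcome, as a careful person would: the job done as asked, in the order asked, and still so for the second after the job is handed in, with the robot touching nothing.
It also fails if it takes over 96 s, if anything falls off the work surface, if the arm or the gripper's body presses on something with over 40 N, if the wrist force passes 120 N, or if a joint passes its speed limit or range.

ROBOT

A 7-joint arm with a two-finger parallel gripper is mounted at the origin on the work surface. World frame = base frame: x ahead of the robot, y to its left, z up, the work surface at z = 0. Lengths are in m, angles in rad, forces in N, time in s.
With the tool pointing down it reaches from about 0.4 to 0.85 m from the base axis. Payload 4.5 kg.
Tool frame: the origin (TCP) lies midway between the tips of the shut fingers; the grasp point (between the pads) lies 19 mm behind it (r.grip_point_offset is the distance from the TCP to the grasp point, in m); z points along the fingers, y is the line along which they close (so a half turn about z gives the same grasp; the last joint's range is limited). The gripper opens to 88 mm and grips with 3 to 60 N. Pads are 18 mm wide; open, the fingers measure 123 mm over their backs; the gripper's body (75 mm by 187 mm) begins 45 mm behind the grasp point.
Start: joints at [-1.295, 0.689, -0.195, 1.565, 0.157, 0.902, -0.215], TCP at [0.15, 0.607, 0.239] pointing down, gripper open.
Joint ranges: [-3.01, 3.01], [-0.46, 2.08], [-1.47, 1.51], [0.13, 2.56], [-1, 4.14], [0.04, 2.09], [-2.66, 2.66]. Speed limits (rad/s): [2.57, 2.57, 3.14, 3.14, 3.14, 3.14, 3.14].

INTERFACE

Orientations are given as a unit quaternion [x, y, z, w].
In Python, from plant import r, optics gives the robot as it stands.
- The arm moves only by the shell command python3 -m pendant 'ROWS' [OPENING] [FORCE]. ROWS is JSON, a list of rows, each a list of 6 numbers: the shift along the tool's x, y, z as a fraction of full scale, then the turn, a rotation vector about the tool's x, y, z as a fraction of full scale. A call has 1 to 5 rows; each row shifts and turns the commanded pose from where the row before left it, along the tool's axes as they then stand; what a row does not reach is not made up. Full scale, the value 1, is 0.025 m for a shift and pi rad for a turn. A row lasts 1/12 s, in which the tool goes at most 41.7 mm and 7.16 degrees, less where a joint would pass 70% of its speed; a pose out of reach is approached as far as the arm can. A call with a number of a shift or a turn outside -1 to 1 is refused whole. A call with a gripper value outside its range is refused whole. OPENING is the opening, from -1 (shut) to 1 (fully open), set as the call begins (- or left out, the last holds). The fingers move at their own pace and stop on an object; FORCE is the grip in N (left out, the last holds). Time passes only in rows, so rows that do not move let the fingers close. It gives the time, the measured TCP pose, the force, the opening and the grip force at its end, in the units of the state.
- r.get_state(): the state, without advancing time (a new reading comes with each control period).
- optics.snapshot(name): name is "side" or "top"; returns (picture, depth): 384x512x3 uint8, blue, green, red; 384x512 float32, m along the optical axis (not along the pixel's ray), 0 where there is no reading.
- optics.calibration(name): a dict with "vfov" (degrees; the focal length in pixels is half the picture's height over the tangent of half this angle, whatever the lens; pixels are square), "cx", "cy" (the principal point, pixels), "cam_to_world" (4x4, takes a point from camera to world coordinates). Camera axes: x right, y up, looking along -z (the intrinsics and any distortion apply to the point x, -y, -z); pixel columns grow to the right and rows downward; lengths in m; the calibration is good to about 2 mm. A picture is of the moment at which its call begins. calibration takes no time and is no camera call.
- r.finish_job(): hands the job in; it is judged then, once.
The state is a dict: "clock": time; "q": joint angles; "qd": joint speeds; "joint_torque": joint torques, N m; "tool_pos": TCP position; "eef_rot": TCP orientation; "contact_force": force on the tool from outside, world axes, zero at the start; "moment": the same for the moment, N m; "opening": opening from 0.0 (shut) to 1.0 (fully open); "finger_force": force on a finger pad.
Only numpy, scipy, OpenCV 4.12 (cv2) and the standard library are available. Lean on these libraries where they do the work, as an engineer would, in place of code of your own. Each camera call takes 0.05 s, during which the arm holds its last target. There are 200 camera calls.

## Working session

There is one attempt and no reset: what is moved stays moved. The work goes in short steps, Python scripts to look and compute and a shell command to move; the robot and the scene stay as the last step left them, time stands still between calls to the robot, and variables do not carry over. Pictures are saved under pics/ and viewed, at most 14 in all, crops included, and the job is handed in when it is done.

```bash
mkdir -p pics; ls; python3 - <<'E'
from plant import r, optics
import cv2,numpy as np
for n in("top","side"):
    p,d=optics.snapshot(n); cv2.imwrite(f"pics/{n}0.png",p); np.save(f"pics/{n}0.npy",d)
    c=optics.calibration(n); print(n,c)
s=r.get_state(); print(s, r.grip_point_offset)
E
```

```text
pics
top {'vfov': 50.49043235215572, 'cx': 265.88107272218895, 'cy': 188.6548514633841, 'cam_to_world': array([[ 0.0035989 ,  0.99531034, -0.09666633,  0.36442776],
       [-0.99996456,  0.00284622, -0.00792312, -0.00265443],
       [-0.00761083,  0.09669142,  0.99528531,  1.07083982],
       [ 0.        ,  0.        ,  0.        ,  1.        ]])}
side {'vfov': 48.0928920363624, 'cx': 251.29365451670571, 'cy': 195.14539864676632, 'cam_to_world': array([[ 0.97265184,  0.14740703, -0.17949809,  0.23827111],
       [-0.23213974,  0.64261777, -0.73017364, -0.87102545],
       [ 0.00771594,  0.75187337,  0.65926239,  0.88224793],
       [ 0.        ,  0.        ,  0.        ,  1.        ]])}
{'clock': 0.1, 'q': array([-1.29520661,  0.6898868 , -0.19449184,  1.56617667,  0.15731561,
        0.90247609, -0.21510714]), 'qd': array([-3.62824222e-04, -1.82822169e-03, -1.06369993e-03, -1.90860430e-03,
       -1.56426724e-03, -5.77554157e-04, -6.30053595e-05]), 'joint_torque': array([-2.75521495e-03, -5.28504503e+01, -1.27139881e+00, -1.53838384e+01,
       -5.26214240e-02,  2.03775744e-03,  3.89441345e-05]), 'tool_pos': array([0.14958272, 0.60629485, 0.2380147 ]), 'eef_rot': array([ 1.20576094e-01,  9.92703782e-01, -7.78288426e-04, -2.45162655e-05]), 'contact_force': array([-0.75540811,  0.69563405, -0.15903239]), 'moment': array([-0.00101916, -0.00275832,  0.00483798]), 'finger_force': 0.0, 'opening': 0.9980255148962297} 0.0187
```

View pics/top0.png

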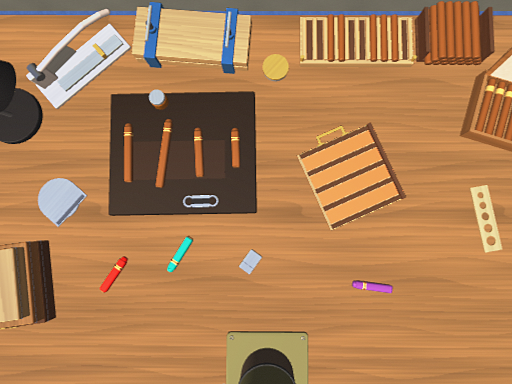

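View pics/side0.png

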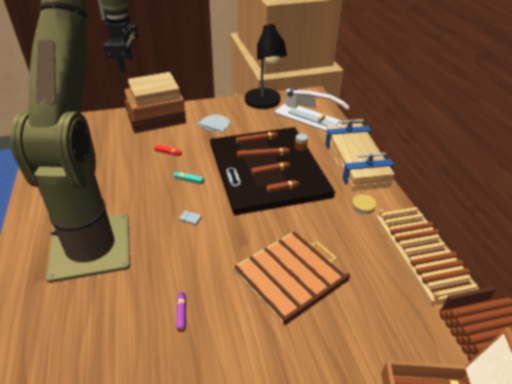

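The top view shows four brown cigars on the dark board, with their banded heads up (+x), at about (127,152), (163,153), (198,152) and (235,147). The red, turquoise and purple pens are look-alikes, as are the boxed cigars at top right. The jar is at (157,98). The tray is at (351,176), with its handle at (330,135) and its fence apparently along the right edge, (371,124)–(405,197). Next I'll measure and check an enlarged crop.

```bash
cat > h.py <<'E'
from plant import r, optics
import cv2,numpy as np
from scipy.spatial.transform import Rotation as R
def cast(n,uv,z):
    c=optics.calibration(n); f=192/np.tan(np.radians(c["vfov"])/2); T=c["cam_to_world"]
    uv=np.atleast_2d(np.asarray(uv,float))
    d=np.c_[(uv[:,0]-c["cx"])/f,-(uv[:,1]-c["cy"])/f,-np.ones(len(uv))]@T[:3,:3].T
    return T[:3,3]+d*((z-T[2,3])/d[:,2])[:,None]
def points(n,d):
    c=optics.calibration(n); f=192/np.tan(np.radians(c["vfov"])/2); T=c["cam_to_world"]
    v,u=np.mgrid[:384,:512]
    P=np.stack([(u-c["cx"])/f*d,-(v-c["cy"])/f*d,-d],-1)
    return P@T[:3,:3].T+T[:3,3]
def rect(P):  # xy points -> centre, length, width, axis angle deg (world)
    (c,(w,h),a)=cv2.minAreaRect((P[:,:2]*1000).astype(np.float32))
    if w<h: a+=90; w,h=h,w
    return np.round(c,1),round(w,1),round(h,1),round((a+90)%180-90,1)
E
python3 - <<'E'
from h import *
p=cv2.imread("pics/top0.png"); d=np.load("pics/top0.npy"); W=points("top",d)
hsv=cv2.cvtColor(p,cv2.COLOR_BGR2HSV)
def comps(m,lo):
    n,l,s,c=cv2.connectedComponentsWithStats(m.astype(np.uint8))
    return [l==i for i in range(1,n) if s[i,4]>lo]
box=np.zeros((384,512),bool); box[110:195,112:252]=1
m=box&(hsv[...,2]>95)&(hsv[...,1]>100)
print("board z",np.median(W[200:212,115:170,2]))
for c in comps(m,60):
    v,u=np.nonzero(c); e=cv2.findContours(c.astype(np.uint8),0,1)[0][0][:,0]
    top=c&(W[...,2]>.042)
    vb=c&(hsv[...,0]>20)&(hsv[...,2]>150)
    print("cigar",u.mean().round(),v.mean().round(),"cast",rect(cast("top",e,.045)),"z",np.median(W[c][:,2]).round(4),"top",top.sum(),rect(W[top]), "band",W[vb].mean(0) if vb.any() else 0)
box[:]=0; box[115:235,290:412]=1
print("tray z",np.median(W[165:190,340:360,2]))
m=box&(hsv[...,2]>200)&(hsv[...,0]<20)&(abs(W[...,2]-.01)<.006)
for c in comps(m,200):
    e=cv2.findContours(c.astype(np.uint8),0,1)[0][0][:,0]
    print("groove",e.mean(0).round(),rect(cast("top",e,.01)),cv2.boxPoints(cv2.minAreaRect((cast("top",e,.01)[:,:2]*1000).astype(np.float32))).round().tolist())
a=cv2.resize(p[85:220,105:260],None,fx=2.5,fy=2.5,interpolation=2);b=cv2.resize(p[115:235,290:412],None,fx=3,fy=2.8125,interpolation=2)
h=max(a.shape[0],b.shape[0]); pad=lambda x:cv2.copyMakeBorder(x,0,h-x.shape[0],0,0,0)
cv2.imwrite("pics/crop1.png",np.hstack([pad(a),pad(b)]))
E
```

```text
board z 0.03236182989054348
cigar 163.0 154.0 cast (array([555.8, 267.4]), 178.1, 21.9, -6.4) z 0.0516 top 517 (array([458.6, 178.7]), 384.0, 140.0, 42.5) band [0.6159771  0.2616457  0.05221689]
cigar 127.0 153.0 cast (array([556.5, 361.1]), 153.2, 23.2, 0.8) z 0.0522 top 405 (array([450.9, 216.7]), 455.5, 122.3, 53.5) band [0.57093619 0.30921952 0.19859165]
cigar 198.0 153.0 cast (array([556.9, 179.4]), 127.1, 20.5, 1.2) z 0.0513 top 368 (array([472.5, 120. ]), 318.1, 75.7, 35.2) band [0.59235083 0.18050826 0.05293687]
cigar 235.0 148.0 cast (array([569.8,  84.9]), 101.4, 20.5, 0.7) z 0.0513 top 290 (array([569.9,  85.3]), 99.4, 19.6, 2.8) band [0.59336095 0.08574661 0.05190701]
tray z 0.012430065016871827
groove [333. 152.] (array([ 571.5, -177.4]), 201.4, 50.7, -67.5) [[510.0, -94.0], [587.0, -280.0], [634.0, -261.0], [556.0, -75.0]]
groove [350. 186.] (array([ 477.5, -217.9]), 204.3, 151.3, -66.0) [[367.0, -155.0], [450.0, -342.0], [588.0, -280.0], [505.0, -94.0]]
```

View pics/crop1.png

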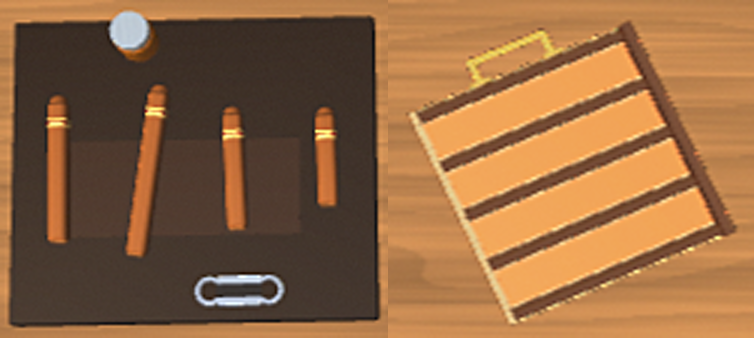

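The crop confirms four brown cigars with their heads at the top. The measured lengths put the churchill 2nd from the left, the toro 1st, the robusto 3rd and the petit 4th. The tray fence runs along the right edge and the handle is on the upper side. Next I'll refine the grooves and cross-check with the side view.

```bash
python3 - <<'E'
from h import *
def comps(m,lo):
    n,l,s,c=cv2.connectedComponentsWithStats(m.astype(np.uint8),connectivity=4)
    return [l==i for i in range(1,n) if s[i,4]>lo]
for n,tb,cb in(("top",(115,235,290,412),(110,195,112,252)),("side",(228,325,230,352),(128,200,225,320))):
    p=cv2.imread(f"pics/{n}0.png"); S=4
    P=cv2.resize(p,None,fx=S,fy=S,interpolation=cv2.INTER_CUBIC); hsv=cv2.cvtColor(P,cv2.COLOR_BGR2HSV)
    for kind,b,z in(("groove",tb,.01),("cigar",cb,.045)):
        m=np.zeros(P.shape[:2],bool); y0,y1,x0,x1=[k*S for k in b]; m[y0:y1,x0:x1]=1
        if kind=="groove":
            q=np.float32([[298,155],[371,124],[405,197],[332,228]] if n=="top" else [[236,268],[296,234],[348,274],[287,319]])*S
            k=np.zeros(m.shape,np.uint8); cv2.fillPoly(k,[q.astype(int)],1)
            m&=(k>0)&(hsv[...,2]>185)&(hsv[...,1]>125)
            m=cv2.morphologyEx(m.astype(np.uint8),cv2.MORPH_OPEN,np.ones((9,9)))>0
        else: m&=(hsv[...,2]>95)&(hsv[...,1]>100)
        for c in comps(m,900):
            e=cv2.findContours(c.astype(np.uint8),0,1)[0][0][:,0]; uv=(e+.5)/S-.5
            Q=cast(n,uv,z); g=rect(Q); 
            if kind=="groove":
                a=np.radians(g[3]); ax=np.array([np.cos(a),np.sin(a)]); ax*=-np.sign(ax[1])
                print(n,kind,uv.mean(0).round(),g,"fence end",(g[0]+ax*g[1]/2).round(1))
            else: print(n,kind,uv.mean(0).round(),g)
E
```

```text
top groove [337. 151.] (array([ 569.4, -182.5]), 195.9, 37.9, -66.0) fence end [ 609.2 -272. ]
top groove [345. 168.] (array([ 523.7, -202.8]), 195.7, 38.0, -66.1) fence end [ 563.3 -292.3]
top groove [353. 185.] (array([ 478.1, -223.1]), 195.9, 37.7, -65.9) fence end [ 518.1 -312.5]
top groove [362. 202.] (array([ 432.1, -243.5]), 195.9, 37.6, -66.1) fence end [ 471.8 -333.1]
top cigar [163. 153.] (array([556., 268.]), 179.3, 22.8, -6.4)
top cigar [127. 153.] (array([556.8, 359.5]), 153.5, 23.8, 2.2)
top cigar [198. 153.] (array([558. , 179.5]), 129.4, 22.7, 2.3)
top cigar [235. 148.] (array([570.2,  85.6]), 103.9, 21.9, 1.2)
side groove [312. 259.] (array([ 570.1, -184.7]), 181.8, 37.7, -66.0) fence end [ 607.1 -267.7]
side groove [298. 268.] (array([ 524., -205.]), 182.9, 38.3, -65.8) fence end [ 561.5 -288.4]
side groove [283. 277.] (array([ 478.5, -225. ]), 183.8, 37.4, -66.0) fence end [ 515.9 -309. ]
side groove [267. 287.] (array([ 432.2, -245.2]), 184.5, 38.4, -66.1) fence end [ 469.6 -329.5]
side cigar [255. 132.] (array([562.8, 368.6]), 232.4, 84.3, -12.7)
side cigar [309. 142.] (array([708.1, 264.5]), 233.1, 89.4, 69.8)
side cigar [262. 151.] (array([555.7, 267.4]), 174.2, 41.9, -11.7)
side cigar [270. 167.] (array([556.5, 174.2]), 127.1, 37.0, 5.1)
side cigar [281. 184.] (array([568.4,  80.9]), 102.2, 34.6, 5.1)
```

```bash
cat >> h.py <<'E'
def plan(x,y,z,yaw,turn_first=True):
    s=r.get_state(); M=R.from_quat(s["eef_rot"]).as_matrix(); p=s["tool_pos"]
    cur=np.degrees(np.arctan2(M[1,0],M[0,0])); dy=(yaw-cur+180)%360-180
    a=np.radians(yaw if turn_first else cur)
    F=np.array([[np.cos(a),np.sin(a),0],[np.sin(a),-np.cos(a),0],[0,0,-1]])
    d=F.T@(np.array([x,y,z])-p)
    print("t",round(s["clock"],2),"pos",p.round(4),"yaw",cur.round(1),"tilt",np.degrees(np.arccos(-M[2,2])).round(2),"open",round(s["opening"],3),"| units xyz",(d/.025).round(2),"turn frac",round(-dy/180,4),"rows xy",(abs(d[:2]).max()/.025).round(1))
E
python3 -c "
from h import *
plan(.556,.268,.12,173.6)"
```

```text
t 0.1 pos [0.1496 0.6063 0.238 ] yaw 166.1 tilt 0.09 open 0.998 | units xyz [-17.66 -11.64   4.72] turn frac -0.0414 rows xy 17.7
```

```bash
python3 -m pendant '[[0,0,0,0,0,-0.0207],[0,0,0,0,0,-0.0207],[-1,-0.65,0,0,0,0],[-1,-0.65,0,0,0,0],[-1,-0.65,0,0,0,0]]' 1 20
python3 -m pendant '[[-1,-0.65,0,0,0,0],[-1,-0.65,0,0,0,0],[-1,-0.65,0,0,0,0],[-1,-0.65,0,0,0,0],[-1,-0.65,0,0,0,0]]' >/dev/null
python3 -m pendant '[[-1,-0.65,0,0,0,0],[-1,-0.65,0.5,0,0,0],[-1,-0.65,0.5,0,0,0],[-1,-0.65,0.7,0,0,0],[-1,-0.65,0.7,0,0,0]]' >/dev/null
python3 -m pendant '[[-1,-0.65,0.7,0,0,0],[-1,-0.65,0.7,0,0,0],[-1,-0.65,0,0,0,0],[-1,-0.65,0,0,0,0],[-0.66,-0.59,0,0,0,0]]'
python3 -m pendant '[[0,0,0,0,0,0],[0,0,0,0,0,0]]' >/dev/null
python3 -c "
from h import *
plan(.556,.268,.038,173.6)"
```

```text
clock: 0.52
tool_pos: [0.219, 0.5491, 0.2382]
eef_rot: [0.055, 0.998, -0.0, -0.0]
contact_force: [1.0, -0.1, 0.3]
opening: 0.999
finger_force: 0.0
clock: 1.77
tool_pos: [0.5581, 0.266, 0.1428]
eef_rot: [0.057, 0.998, -0.001, 0.0]
contact_force: [1.1, -0.1, 0.5]
opening: 1.002
finger_force: 0.0
t 1.93 pos [0.5565 0.2667 0.1431] yaw 173.4 tilt 0.06 open 1.001 | units xyz [0.03 0.05 4.21] turn frac -0.0011 rows xy 0.0
```

```bash
python3 -m pendant '[[0,0.05,0.9,0,0,0],[0,0,0.9,0,0,0],[0,0,0.9,0,0,0],[0,0,0.8,0,0,0],[0,0,0.4,0,0,0]]' 
python3 -m pendant '[[0,0,0.3,0,0,0],[0,0,0,0,0,0],[0,0,0,0,0,0]]'|head -5
python3 -m pendant '[[0,0,0,0,0,0],[0,0,0,0,0,0],[0,0,0,0,0,0],[0,0,0,0,0,0],[0,0,0,0,0,0]]' -1 20
python3 -m pendant '[[0,0,0,0,0,0],[0,0,0,0,0,0],[0,0,0,0,0,0],[0,0,0,0,0,0],[0,0,0,0,0,0]]'
```

```text
clock: 2.35
tool_pos: [0.5532, 0.271, 0.0439]
eef_rot: [0.054, 0.999, -0.0, -0.002]
contact_force: [-0.1, -0.0, 1.3]
opening: 0.999
finger_force: 0.0
clock: 2.6
tool_pos: [0.556, 0.2706, 0.0392]
eef_rot: [0.055, 0.998, 0.0, 0.0]
contact_force: [0.5, -0.3, -0.3]
opening: 1.001
clock: 3.02
tool_pos: [0.5563, 0.2697, 0.0392]
eef_rot: [0.056, 0.998, 0.0, 0.0]
contact_force: [0.1, -0.1, 0.5]
opening: 0.646
finger_force: 0.0
clock: 3.43
tool_pos: [0.5561, 0.2696, 0.0387]
eef_rot: [0.056, 0.998, -0.0, -0.0]
contact_force: [0.1, 0.7, 0.6]
opening: 0.27
finger_force: 0.1
```

```bash

python3 -m pendant '[[0,0,0,0,0,0],[0,0,0,0,0,0],[0,0,0,0,0,0],[0,0,0,0,0,0]]'
python3 -m pendant '[[0,0,-0.4,0,0,0],[0,0,-0.8,0,0,0],[0,0,-0.9,0,0,0],[0,0,-0.9,0,0,0],[0,0,0,0,0,0]]'
python3 -c "
from h import *
plan(.5708,-.1857,.10,114,False);plan(.5708,-.1857,.10,114)"
```

```text
clock: 3.77
tool_pos: [0.5561, 0.2698, 0.0387]
eef_rot: [0.056, 0.998, 0.0, -0.0]
contact_force: [0.1, -0.7, 0.2]
opening: 0.224
finger_force: 20.0
clock: 4.18
tool_pos: [0.5586, 0.2713, 0.1186]
eef_rot: [0.056, 0.998, 0.002, 0.003]
contact_force: [0.1, 0.8, -0.2]
opening: 0.226
finger_force: 20.0
t 4.18 pos [0.5586 0.2713 0.1186] yaw 173.6 tilt 0.47 open 0.226 | units xyz [ -2.53 -18.11   0.74] turn frac 0.331 rows xy 18.1
t 4.18 pos [0.5586 0.2713 0.1186] yaw 173.6 tilt 0.47 open 0.226 | units xyz [-16.9   -6.99   0.74] turn frac 0.331 rows xy 16.9
```

```bash

python3 -m pendant '[[-0.14,-0.5,0,0,0,0],[-0.14,-1,0,0,0,0],[-0.14,-1,0,0,0,0],[-0.14,-1,0,0,0,0],[-0.14,-1,0,0,0,0]]'>/dev/null
python3 -m pendant '[[-0.14,-1,0,0,0,0],[-0.14,-1,0,0,0,0],[-0.14,-1,0,0,0,0],[-0.14,-1,0,0,0,0],[-0.14,-1,0,0,0,0]]'>/dev/null
python3 -m pendant '[[-0.14,-1,0,0,0,0],[-0.14,-1,0,0,0,0],[-0.14,-1,0,0,0,0],[-0.14,-1,0,0,0,0],[-0.14,-1,0,0,0,0]]'>/dev/null
python3 -m pendant '[[-0.14,-1,0,0,0,0],[-0.14,-1,0,0,0,0],[-0.14,-1,0,0,0,0],[-0.14,-0.6,0,0,0,0],[0,0,0,0,0,0.0331]]'>/dev/null
python3 -m pendant '[[0,0,0,0,0,0.0331],[0,0,0,0,0,0.0331],[0,0,0,0,0,0.0331],[0,0,0,0,0,0.0331],[0,0,0,0,0,0.0331]]'>/dev/null
python3 -m pendant '[[0,0,0,0,0,0.0331],[0,0,0,0,0,0.0331],[0,0,0,0,0,0.0331],[0,0,0,0,0,0.0331],[0,0,0,0,0,0]]'
python3 -m pendant '[[0,0,0,0,0,0],[0,0,0,0,0,0]]'>/dev/null
python3 - <<'E'
from h import *
plan(.5708,-.1857,.019,114)
p,d=optics.snapshot("top"); cv2.imwrite("pics/top1.png",p)
p,d=optics.snapshot("side"); cv2.imwrite("pics/side1.png",p)
E
```

```text
clock: 6.68
tool_pos: [0.5702, -0.1882, 0.1126]
eef_rot: [0.546, 0.838, -0.001, -0.001]
contact_force: [0.2, 0.2, -0.5]
opening: 0.224
finger_force: 20.0
t 6.85 pos [ 0.5709 -0.1879  0.1131] yaw 114.1 tilt 0.08 open 0.223 | units xyz [0.08 0.03 3.76] turn frac 0.0008 rows xy 0.1
```

View pics/side1.png

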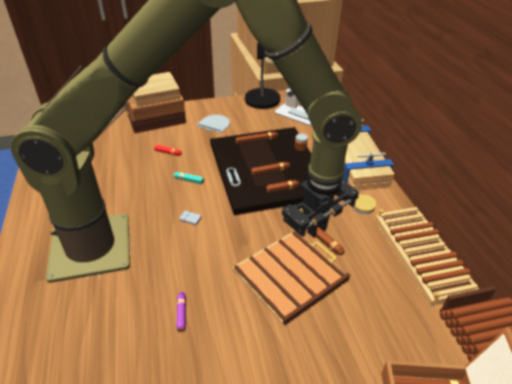

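The churchill is held level at about (330,240), head towards the fence. I'll lower it now.

```bash

python3 -m pendant '[[0.08,0.03,0.9,0,0,0],[0,0,0.9,0,0,0],[0,0,0.9,0,0,0],[0,0,0.6,0,0,0],[0,0,0.2,0,0,0]]'>/dev/null
python3 -m pendant '[[0,0,0.22,0,0,0],[0,0,0,0,0,0],[0,0,0,0,0,0],[0,0,0,0,0,0]]'
python3 -c "
from h import *
plan(.5708,-.1857,.019,114)"
```

```text
clock: 7.7
tool_pos: [0.5723, -0.1856, 0.0217]
eef_rot: [0.544, 0.839, 0.0, 0.001]
contact_force: [0.7, -0.6, 0.1]
opening: 0.225
finger_force: 20.0
t 7.7 pos [ 0.5723 -0.1856  0.0217] yaw 114.0 tilt 0.11 open 0.225 | units xyz [ 0.02 -0.06  0.11] turn frac 0.0001 rows xy 0.1
```

```bash

python3 -m pendant '[[0,-0.05,0.06,0,0,0],[0,0,0,0,0,0],[0,0,0,0,0,0]]'
python3 -m pendant '[[0,0,0,0,0,0],[0,0,0,0,0,0],[0,0,0,0,0,0],[0,0,0,0,0,0],[0,0,0,0,0,0]]' -0.25
python3 -m pendant '[[0,0,-0.4,0,0,0],[0,0,-0.8,0,0,0],[0,0,-0.9,0,0,0],[0,0,-0.9,0,0,0],[0,0,-0.6,0,0,0]]'
python3 -c "
from h import *
plan(.557,.360,.12,182,False);plan(.557,.360,.12,182)"
```

```text
clock: 7.95
tool_pos: [0.5705, -0.1859, 0.0196]
eef_rot: [0.545, 0.839, 0.0, 0.0]
contact_force: [0.1, -0.0, -0.2]
opening: 0.222
finger_force: 20.0
clock: 8.37
tool_pos: [0.5705, -0.1857, 0.0192]
eef_rot: [0.544, 0.839, 0.0, -0.0]
contact_force: [-0.2, 0.2, 0.8]
opening: 0.374
finger_force: 0.0
clock: 8.78
tool_pos: [0.5712, -0.186, 0.1119]
eef_rot: [0.545, 0.839, 0.0, 0.001]
contact_force: [0.3, -0.4, 0.3]
opening: 0.373
finger_force: 0.0
t 8.78 pos [ 0.5712 -0.186   0.1119] yaw 114.0 tilt 0.15 open 0.373 | units xyz [20.18  8.37 -0.32] turn frac -0.3777 rows xy 20.2
t 8.78 pos [ 0.5712 -0.186   0.1119] yaw 114.0 tilt 0.15 open 0.373 | units xyz [-0.19 21.85 -0.32] turn frac -0.3777 rows xy 21.8
```

```bash

python3 -m pendant '[[0.6,0.25,0,0,0,0],[1,0.415,0,0,0,0],[1,0.415,0,0,0,0],[1,0.415,0,0,0,0],[1,0.415,0,0,0,0]]' 1 >/dev/null
python3 -m pendant '[[1,0.415,0,0,0,0],[1,0.415,0,0,0,0],[1,0.415,0,0,0,0],[1,0.415,0,0,0,0],[1,0.415,0,0,0,0]]'>/dev/null
python3 -m pendant '[[1,0.415,0,0,0,0],[1,0.415,0,0,0,0],[1,0.415,0,0,0,0],[1,0.415,0,0,0,0],[1,0.415,0,0,0,0]]'>/dev/null
python3 -m pendant '[[1,0.415,0,0,0,0],[1,0.415,0,0,0,0],[1,0.415,0,0,0,0],[1,0.415,0,0,0,0],[0.9,0.4,0,0,0,0]]'>/dev/null
python3 -m pendant '[[0.7,0.25,0,0,0,-0.0375],[0,0,0,0,0,-0.0375],[0,0,0,0,0,-0.0375],[0,0,0,0,0,-0.0375],[0,0,0,0,0,-0.0375]]'>/dev/null
python3 -m pendant '[[0,0,0,0,0,-0.0375],[0,0,0,0,0,-0.0375],[0,0,0,0,0,-0.0375],[0,0,0,0,0,-0.0375],[0,0,0,0,0,-0.0375]]'>/dev/null
python3 -m pendant '[[0,0,0,0,0,0],[0,0,0,0,0,0]]'>/dev/null
python3 - <<'E'
from h import *
plan(.557,.360,.038,181.5)
p,d=optics.snapshot("top")
cv2.imwrite("pics/top2.png",cv2.resize(p[85:240,105:412],None,fx=2.5,fy=2.5,interpolation=2))
E
```

```text
t 11.45 pos [0.5561 0.3605 0.1097] yaw -178.7 tilt 0.02 open 0.998 | units xyz [-0.03 -0.02  2.87] turn frac -0.001 rows xy 0.0
```

View pics/top2.png

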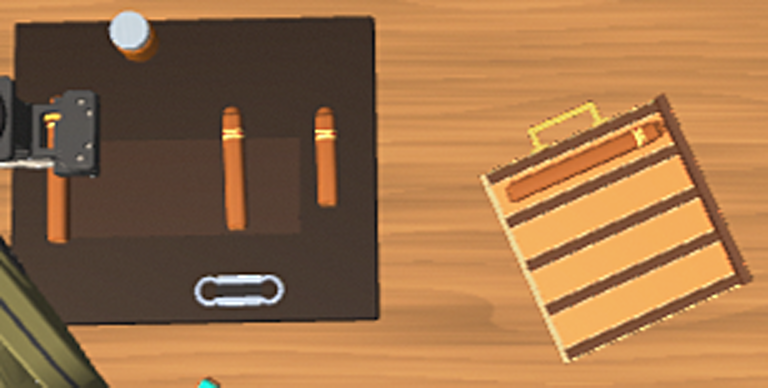

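The churchill lies in groove 1, head about 5 mm from the fence (crop pixels (508,192)–(662,128)). The gripper is above the toro, so that's next.

```bash
python3 -m pendant '[[0,0,0.8,0,0,0],[0,0,0.9,0,0,0],[0,0,0.6,0,0,0],[0,0,0.3,0,0,0],[0,0,0.25,0,0,0]]' >/dev/null
python3 -m pendant '[[0,0,0,0,0,0],[0,0,0,0,0,0],[0,0,0,0,0,0],[0,0,0,0,0,0],[0,0,0,0,0,0]]' -1 20 >/dev/null
python3 -m pendant '[[0,0,0,0,0,0],[0,0,0,0,0,0],[0,0,0,0,0,0],[0,0,0,0,0,0],[0,0,0,0,0,0]]'>/dev/null
python3 -m pendant '[[0,0,0,0,0,0],[0,0,0,0,0,0],[0,0,0,0,0,0],[0,0,0,0,0,0]]'
python3 -m pendant '[[0,0,-0.4,0,0,0],[0,0,-0.8,0,0,0],[0,0,-0.9,0,0,0],[0,0,-0.9,0,0,0],[0,0,0,0,0,0]]'
python3 -c "
from h import *
plan(.5302,-.2178,.10,114,False)"
```

```text
clock: 13.08
tool_pos: [0.556, 0.3606, 0.0379]
eef_rot: [-0.013, 1.0, -0.0, -0.0]
contact_force: [-0.0, -0.5, 0.2]
opening: 0.224
finger_force: 20.0
clock: 13.5
tool_pos: [0.5586, 0.3628, 0.1183]
eef_rot: [-0.013, 1.0, 0.003, 0.003]
contact_force: [0.7, 0.5, -0.1]
opening: 0.228
finger_force: 20.0
t 13.5 pos [0.5586 0.3628 0.1183] yaw -178.5 tilt 0.51 open 0.228 | units xyz [  1.74 -23.19   0.73] turn frac 0.375 rows xy 23.2
```

```bash

python3 -m pendant '[[0.07,-0.6,0,0,0,0],[0.07,-1,0,0,0,0],[0.07,-1,0,0,0,0],[0.07,-1,0,0,0,0],[0.07,-1,0,0,0,0]]'>/dev/null
python3 -m pendant '[[0.07,-1,0,0,0,0],[0.07,-1,0,0,0,0],[0.07,-1,0,0,0,0],[0.07,-1,0,0,0,0],[0.07,-1,0,0,0,0]]'>/dev/null
python3 -m pendant '[[0.07,-1,0,0,0,0],[0.07,-1,0,0,0,0],[0.07,-1,0,0,0,0],[0.07,-1,0,0,0,0],[0.07,-1,0,0,0,0]]'>/dev/null
python3 -m pendant '[[0.07,-1,0,0,0,0],[0.07,-1,0,0,0,0],[0.07,-1,0,0,0,0],[0.07,-1,0,0,0,0],[0.07,-1,0,0,0,0]]'>/dev/null
python3 -m pendant '[[0.07,-1,0,0,0,0],[0.07,-1,0,0,0,0],[0.07,-1,0,0,0,0],[0.07,-0.5,0,0,0,0],[0,0,0,0,0,0.0341]]'>/dev/null
python3 -m pendant '[[0,0,0,0,0,0.0341],[0,0,0,0,0,0.0341],[0,0,0,0,0,0.0341],[0,0,0,0,0,0.0341],[0,0,0,0,0,0.0341]]'>/dev/null
python3 -m pendant '[[0,0,0,0,0,0.0341],[0,0,0,0,0,0.0341],[0,0,0,0,0,0.0341],[0,0,0,0,0,0.0341],[0,0,0,0,0,0.0341]]'
python3 -m pendant '[[0,0,0,0,0,0],[0,0,0,0,0,0],[0,0,0,0,0,0]]'>/dev/null
python3 - <<'E'
from h import *
plan(.5302,-.2178,.019,114)
E
```

```text
clock: 16.42
tool_pos: [0.5295, -0.2166, 0.113]
eef_rot: [0.546, 0.837, 0.0, -0.0]
contact_force: [-1.1, 0.5, -0.8]
opening: 0.226
finger_force: 20.0
t 16.67 pos [ 0.5294 -0.2172  0.113 ] yaw 114.2 tilt 0.03 open 0.224 | units xyz [-0.03  0.02  3.76] turn frac 0.001 rows xy 0.0
```

```bash

python3 -m pendant '[[-0.03,0.02,0.9,0,0,0],[0,0,0.9,0,0,0],[0,0,0.9,0,0,0],[0,0,0.6,0,0,0],[0,0,0.3,0,0,0]]'>/dev/null
python3 -m pendant '[[0,0,0.14,0,0,0],[0,0,0,0,0,0],[0,0,0,0,0,0],[0,0,0,0,0,0],[0,0,0,0,0,0]]'
python3 -c "
from h import *
plan(.5302,-.2178,.019,114)"
```

```text
clock: 17.5
tool_pos: [0.5308, -0.2185, 0.0204]
eef_rot: [0.545, 0.839, 0.0, 0.001]
contact_force: [0.3, 0.1, -0.5]
opening: 0.225
finger_force: 20.0
t 17.5 pos [ 0.5308 -0.2185  0.0204] yaw 114.0 tilt 0.1 open 0.225 | units xyz [ 0.03 -0.01  0.06] turn frac 0.0 rows xy 0.0
```

```bash

python3 -m pendant '[[0,0,0.04,0,0,0],[0,0,0,0,0,0],[0,0,0,0,0,0]]'
python3 -m pendant '[[0,0,0,0,0,0],[0,0,0,0,0,0],[0,0,0,0,0,0],[0,0,0,0,0,0],[0,0,0,0,0,0]]' -0.3
python3 -m pendant '[[0,0,-0.4,0,0,0],[0,0,-0.8,0,0,0],[0,0,-0.9,0,0,0],[0,0,-0.9,0,0,0],[0,0,-0.6,0,0,0]]'
python3 -c "
from h import *
plan(.558,.180,.12,181.8,False)"
```

```text
clock: 17.75
tool_pos: [0.5302, -0.2183, 0.0187]
eef_rot: [0.545, 0.839, 0.0, 0.0]
contact_force: [-0.6, 0.3, 0.1]
opening: 0.224
finger_force: 20.0
clock: 18.17
tool_pos: [0.5301, -0.2182, 0.0184]
eef_rot: [0.545, 0.839, 0.0, -0.0]
contact_force: [-0.2, -1.2, 0.6]
opening: 0.351
finger_force: 0.0
clock: 18.58
tool_pos: [0.5308, -0.2186, 0.111]
eef_rot: [0.545, 0.839, 0.0, 0.001]
contact_force: [0.7, -0.9, -0.2]
opening: 0.347
finger_force: 0.0
t 18.58 pos [ 0.5308 -0.2186  0.111 ] yaw 114.0 tilt 0.14 open 0.347 | units xyz [14.12  7.48 -0.36] turn frac -0.3767 rows xy 14.1
```

```bash

python3 -m pendant '[[0.6,0.32,0,0,0,0],[1,0.53,0,0,0,0],[1,0.53,0,0,0,0],[1,0.53,0,0,0,0],[1,0.53,0,0,0,0]]' 1 >/dev/null
python3 -m pendant '[[1,0.53,0,0,0,0],[1,0.53,0,0,0,0],[1,0.53,0,0,0,0],[1,0.53,0,0,0,0],[1,0.53,0,0,0,0]]'>/dev/null
python3 -m pendant '[[1,0.53,0,0,0,0],[1,0.53,0,0,0,0],[1,0.53,0,0,0,0],[1,0.53,0,0,0,0],[0.52,0.27,0,0,0,0]]'>/dev/null
python3 -m pendant '[[0,0,0,0,0,-0.0377],[0,0,0,0,0,-0.0377],[0,0,0,0,0,-0.0377],[0,0,0,0,0,-0.0377],[0,0,0,0,0,-0.0377]]'>/dev/null
python3 -m pendant '[[0,0,0,0,0,-0.0377],[0,0,0,0,0,-0.0377],[0,0,0,0,0,-0.0377],[0,0,0,0,0,-0.0377],[0,0,0,0,0,-0.0377]]'>/dev/null
python3 -m pendant '[[0,0,0,0,0,0],[0,0,0,0,0,0],[0,0,0,0,0,0]]'>/dev/null
python3 - <<'E'
from h import *
plan(.558,.180,.038,181.8)
p,d=optics.snapshot("top")
cv2.imwrite("pics/top3.png",cv2.resize(p[85:240,105:412],None,fx=2.5,fy=2.5,interpolation=2))
E
```

```text
t 20.92 pos [0.5574 0.1802 0.1088] yaw -178.3 tilt 0.02 open 1.0 | units xyz [-0.02 -0.01  2.83] turn frac -0.0007 rows xy 0.0
```

View pics/top3.png

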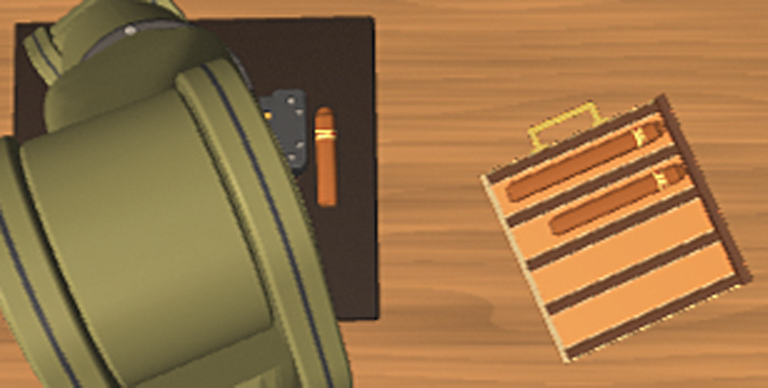

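The toro is in groove 2, close to the fence (crop pixels (552,228)–(685,172)). Robusto next.

```bash
python3 -m pendant '[[0,0,0.8,0,0,0],[0,0,0.9,0,0,0],[0,0,0.6,0,0,0],[0,0,0.3,0,0,0],[0,0,0.22,0,0,0]]' >/dev/null
python3 -m pendant '[[0,0,0,0,0,0],[0,0,0,0,0,0],[0,0,0,0,0,0],[0,0,0,0,0,0],[0,0,0,0,0,0]]' -1 20 >/dev/null
python3 -m pendant '[[0,0,0,0,0,0],[0,0,0,0,0,0],[0,0,0,0,0,0],[0,0,0,0,0,0],[0,0,0,0,0,0]]'>/dev/null
python3 -m pendant '[[0,0,0,0,0,0],[0,0,0,0,0,0],[0,0,0,0,0,0],[0,0,0,0,0,0]]'
python3 -m pendant '[[0,0,-0.4,0,0,0],[0,0,-0.8,0,0,0],[0,0,-0.9,0,0,0],[0,0,-0.9,0,0,0],[0,0,0,0,0,0]]'
python3 -c "
from h import *
plan(.490,-.2495,.10,114,False)"
```

```text
clock: 22.55
tool_pos: [0.5574, 0.1803, 0.038]
eef_rot: [-0.016, 1.0, -0.0, -0.0]
contact_force: [-0.6, -1.1, 0.2]
opening: 0.225
finger_force: 19.9
clock: 22.97
tool_pos: [0.5599, 0.1815, 0.1175]
eef_rot: [-0.016, 1.0, 0.002, 0.004]
contact_force: [-0.0, 0.3, 0.1]
opening: 0.226
finger_force: 19.9
t 22.97 pos [0.5599 0.1815 0.1175] yaw -178.2 tilt 0.44 open 0.226 | units xyz [  3.35 -17.14   0.7 ] turn frac 0.3769 rows xy 17.1
```

```bash

python3 -m pendant '[[0.1,-0.6,0,0,0,0],[0.2,-1,0,0,0,0],[0.2,-1,0,0,0,0],[0.2,-1,0,0,0,0],[0.2,-1,0,0,0,0]]'>/dev/null
python3 -m pendant '[[0.2,-1,0,0,0,0],[0.2,-1,0,0,0,0],[0.2,-1,0,0,0,0],[0.2,-1,0,0,0,0],[0.2,-1,0,0,0,0]]'>/dev/null
python3 -m pendant '[[0.2,-1,0,0,0,0],[0.2,-1,0,0,0,0],[0.2,-1,0,0,0,0],[0.2,-1,0,0,0,0],[0.2,-1,0,0,0,0]]'>/dev/null
python3 -m pendant '[[0.2,-1,0,0,0,0],[0.2,-1,0,0,0,0],[0,-0.5,0,0,0,0],[0,0,0,0,0,0.0377],[0,0,0,0,0,0.0377]]'>/dev/null
python3 -m pendant '[[0,0,0,0,0,0.0377],[0,0,0,0,0,0.0377],[0,0,0,0,0,0.0377],[0,0,0,0,0,0.0377],[0,0,0,0,0,0.0377]]'>/dev/null
python3 -m pendant '[[0,0,0,0,0,0.0377],[0,0,0,0,0,0.0377],[0,0,0,0,0,0.0377],[0,0,0,0,0,0],[0,0,0,0,0,0]]'
python3 -m pendant '[[0,0,0,0,0,0],[0,0,0,0,0,0]]'>/dev/null
python3 - <<'E'
from h import *
plan(.490,-.2495,.019,114)
E
```

```text
clock: 25.47
tool_pos: [0.4882, -0.2492, 0.1124]
eef_rot: [0.543, 0.84, -0.0, -0.001]
contact_force: [-0.6, 0.2, 0.4]
opening: 0.222
finger_force: 19.9
t 25.63 pos [ 0.4886 -0.2495  0.1127] yaw 114.1 tilt 0.03 open 0.22 | units xyz [-0.02  0.05  3.75] turn frac 0.0007 rows xy 0.1
```

```bash

python3 -m pendant '[[-0.02,0.05,0.9,0,0,0],[0,0,0.9,0,0,0],[0,0,0.9,0,0,0],[0,0,0.6,0,0,0],[0,0,0.3,0,0,0]]'>/dev/null
python3 -m pendant '[[0,0,0.13,0,0,0],[0,0,0,0,0,0],[0,0,0,0,0,0],[0,0,0,0,0,0],[0,0,0,0,0,0]]'
python3 -m pendant '[[0,0,0.02,0,0,0],[0,0,0,0,0,0],[0,0,0,0,0,0]]'
python3 -c "
from h import *
plan(.490,-.2495,.019,114)"
```

```text
clock: 26.47
tool_pos: [0.4907, -0.2499, 0.0206]
eef_rot: [0.545, 0.839, 0.0, 0.001]
contact_force: [0.7, -0.5, -0.1]
opening: 0.224
finger_force: 19.9
clock: 26.72
tool_pos: [0.4903, -0.2496, 0.0194]
eef_rot: [0.545, 0.839, 0.0, 0.0]
contact_force: [-0.1, -0.2, -0.1]
opening: 0.223
finger_force: 19.9
t 26.72 pos [ 0.4903 -0.2496  0.0194] yaw 114.0 tilt 0.02 open 0.223 | units xyz [ 0.01 -0.01  0.02] turn frac 0.0 rows xy 0.0
```

```bash

python3 -m pendant '[[0,0,0.02,0,0,0],[0,0,0,0,0,0],[0,0,0,0,0,0],[0,0,0,0,0,0],[0,0,0,0,0,0]]' -0.3
python3 -m pendant '[[0,0,-0.4,0,0,0],[0,0,-0.8,0,0,0],[0,0,-0.9,0,0,0],[0,0,-0.9,0,0,0],[0,0,-0.6,0,0,0]]'
python3 -c "
from h import *
plan(.570,.0858,.12,181.0,False)"
```

```text
clock: 27.13
tool_pos: [0.4901, -0.2496, 0.0187]
eef_rot: [0.545, 0.839, 0.0, -0.0]
contact_force: [0.2, 0.1, 0.6]
opening: 0.349
finger_force: 0.0
clock: 27.55
tool_pos: [0.4906, -0.2499, 0.1112]
eef_rot: [0.545, 0.839, 0.0, 0.001]
contact_force: [-0.0, -0.3, 0.8]
opening: 0.354
finger_force: 0.0
t 27.55 pos [ 0.4906 -0.2499  0.1112] yaw 114.0 tilt 0.12 open 0.354 | units xyz [10.98  8.36 -0.35] turn frac -0.3722 rows xy 11.0
```

```bash

python3 -m pendant '[[0.5,0.36,0,0,0,0],[1,0.76,0,0,0,0],[1,0.76,0,0,0,0],[1,0.76,0,0,0,0],[1,0.76,0,0,0,0]]' 1 >/dev/null
python3 -m pendant '[[1,0.76,0,0,0,0],[1,0.76,0,0,0,0],[1,0.76,0,0,0,0],[1,0.76,0,0,0,0],[1,0.76,0,0,0,0]]'>/dev/null
python3 -m pendant '[[1,0.76,0,0,0,0],[0.48,0.4,0,0,0,0],[0,0,0,0,0,-0.0372],[0,0,0,0,0,-0.0372],[0,0,0,0,0,-0.0372]]'>/dev/null
python3 -m pendant '[[0,0,0,0,0,-0.0372],[0,0,0,0,0,-0.0372],[0,0,0,0,0,-0.0372],[0,0,0,0,0,-0.0372],[0,0,0,0,0,-0.0372]]'>/dev/null
python3 -m pendant '[[0,0,0,0,0,-0.0372],[0,0,0,0,0,-0.0372],[0,0,0,0,0,0],[0,0,0,0,0,0],[0,0,0,0,0,0]]'>/dev/null
python3 - <<'E'
from h import *
plan(.570,.0858,.038,181.0)
p,d=optics.snapshot("top")
cv2.imwrite("pics/top4.png",cv2.resize(p[85:240,105:412],None,fx=2.5,fy=2.5,interpolation=2))
E
```

```text
t 29.63 pos [0.5694 0.0861 0.1091] yaw -179.2 tilt 0.02 open 0.998 | units xyz [-0.02 -0.01  2.84] turn frac -0.0012 rows xy 0.0
```

View pics/top4.png

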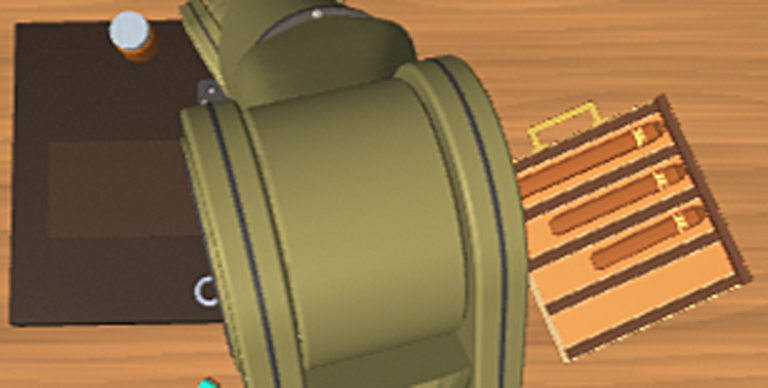

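The robusto is in groove 3, close to the fence (crop pixels (595,262)–(705,215)). The jar hasn't moved from (130,33). Petit next.

```bash
python3 -m pendant '[[0,0,0.8,0,0,0],[0,0,0.9,0,0,0],[0,0,0.6,0,0,0],[0,0,0.3,0,0,0],[0,0,0.23,0,0,0]]' >/dev/null
python3 -m pendant '[[0,0,0,0,0,0],[0,0,0,0,0,0],[0,0,0,0,0,0],[0,0,0,0,0,0],[0,0,0,0,0,0]]' -1 20 >/dev/null
python3 -m pendant '[[0,0,0,0,0,0],[0,0,0,0,0,0],[0,0,0,0,0,0],[0,0,0,0,0,0],[0,0,0,0,0,0]]'>/dev/null
python3 -m pendant '[[0,0,0,0,0,0],[0,0,0,0,0,0],[0,0,0,0,0,0],[0,0,0,0,0,0]]'
python3 -m pendant '[[0,0,-0.4,0,0,0],[0,0,-0.8,0,0,0],[0,0,-0.9,0,0,0],[0,0,-0.9,0,0,0],[0,0,0,0,0,0]]'
python3 -c "
from h import *
plan(.4488,-.2815,.10,114,False)"
```

```text
clock: 31.27
tool_pos: [0.5694, 0.0862, 0.0379]
eef_rot: [-0.008, 1.0, 0.0, -0.0]
contact_force: [-0.1, 0.8, 1.2]
opening: 0.223
finger_force: 20.0
clock: 31.68
tool_pos: [0.572, 0.0869, 0.1174]
eef_rot: [-0.008, 1.0, 0.001, 0.004]
contact_force: [1.2, -0.1, -0.4]
opening: 0.228
finger_force: 20.0
t 31.68 pos [0.572  0.0869 0.1174] yaw -179.1 tilt 0.42 open 0.228 | units xyz [  5.17 -14.65   0.7 ] turn frac 0.3719 rows xy 14.7
```

```bash

python3 -m pendant '[[0.15,-0.6,0,0,0,0],[0.35,-1,0,0,0,0],[0.35,-1,0,0,0,0],[0.35,-1,0,0,0,0],[0.35,-1,0,0,0,0]]'>/dev/null
python3 -m pendant '[[0.35,-1,0,0,0,0],[0.35,-1,0,0,0,0],[0.35,-1,0,0,0,0],[0.35,-1,0,0,0,0],[0.35,-1,0,0,0,0]]'>/dev/null
python3 -m pendant '[[0.35,-1,0,0,0,0],[0.35,-1,0,0,0,0],[0.35,-1,0,0,0,0],[0.35,-1,0,0,0,0],[0.35,-1,0,0,0,0]]'>/dev/null
python3 -m pendant '[[0,0,0,0,0,0.0372],[0,0,0,0,0,0.0372],[0,0,0,0,0,0.0372],[0,0,0,0,0,0.0372],[0,0,0,0,0,0.0372]]'>/dev/null
python3 -m pendant '[[0,0,0,0,0,0.0372],[0,0,0,0,0,0.0372],[0,0,0,0,0,0.0372],[0,0,0,0,0,0.0372],[0,0,0,0,0,0.0372]]'>/dev/null
python3 -m pendant '[[0,0,0,0,0,0],[0,0,0,0,0,0],[0,0,0,0,0,0]]'
python3 - <<'E'
from h import *
plan(.4488,-.2815,.019,114)
E
```

```text
clock: 34.02
tool_pos: [0.4492, -0.2807, 0.1129]
eef_rot: [0.543, 0.84, 0.0, -0.0]
contact_force: [0.1, -0.1, -0.5]
opening: 0.223
finger_force: 20.0
t 34.02 pos [ 0.4492 -0.2807  0.1129] yaw 114.2 tilt 0.02 open 0.223 | units xyz [-0.02 -0.03  3.76] turn frac 0.001 rows xy 0.0
```

```bash

python3 -m pendant '[[-0.02,-0.03,0.9,0,0,0],[0,0,0.9,0,0,0],[0,0,0.9,0,0,0],[0,0,0.6,0,0,0],[0,0,0.3,0,0,0]]'>/dev/null
python3 -m pendant '[[0,0,0.16,0,0,0],[0,0,0,0,0,0],[0,0,0,0,0,0],[0,0,0,0,0,0],[0,0,0,0,0,0]]'>/dev/null
python3 -m pendant '[[0,0,0,0,0,0],[0,0,0,0,0,0],[0,0,0,0,0,0]]'
python3 -c "
from h import *
plan(.4488,-.2815,.019,114)"
```

```text
clock: 35.1
tool_pos: [0.449, -0.2817, 0.0192]
eef_rot: [0.545, 0.839, 0.0, 0.0]
contact_force: [0.3, 0.7, -0.4]
opening: 0.22
finger_force: 20.0
t 35.1 pos [ 0.449  -0.2817  0.0192] yaw 114.0 tilt 0.03 open 0.22 | units xyz [ 0.01 -0.    0.01] turn frac 0.0 rows xy 0.0
```

Release, retract, move clear (+y), and check.

```bash

python3 -m pendant '[[0,0,0.02,0,0,0],[0,0,0,0,0,0],[0,0,0,0,0,0],[0,0,0,0,0,0],[0,0,0,0,0,0]]' -0.3 >/dev/null
python3 -m pendant '[[0,0,-0.4,0,0,0],[0,0,-0.8,0,0,0],[0,0,-0.9,0,0,0],[0,0,-0.9,0,0,0],[0,0,-0.9,0,0,0]]'
python3 -m pendant '[[0.5,0.36,-0.3,0,0,0],[1,0.6,-0.3,0,0,0],[1,0.6,0,0,0,0],[1,0.6,0,0,0,0],[1,0.6,0,0,0,0]]' >/dev/null
python3 -m pendant '[[1,0.6,0,0,0,0],[1,0.6,0,0,0,0],[1,0.6,0,0,0,0],[1,0.6,0,0,0,0],[1,0.6,0,0,0,0]]' >/dev/null
python3 -m pendant '[[1,0.6,0,0,0,0],[1,0.6,0,0,0,0],[1,0.6,0,0,0,0],[0,0,0,0,0,0],[0,0,0,0,0,0]]'
python3 - <<'E'
from h import *
p,d=optics.snapshot("top"); q,e=optics.snapshot("side")
a=cv2.resize(p[115:235,290:412],None,fx=3.2,fy=3.2,interpolation=2);b=cv2.resize(q[225:325,230:355],None,fx=3.2,fy=3.2,interpolation=2)
b=cv2.copyMakeBorder(b,0,a.shape[0]-b.shape[0],0,0,0)
cv2.imwrite("pics/fin.png",np.hstack([a,b]))
cv2.imwrite("pics/topfull.png",p)
# gaps along groove: head tip (darker brown) vs floor pixels before fence
hs=cv2.cvtColor(cv2.resize(p,None,fx=4,fy=4,interpolation=2),cv2.COLOR_BGR2HSV)
F=[(609.2,-272),(563.3,-292.3),(518.1,-312.5),(471.8,-333.1)];u=np.array([.4067,-.9135])
c=optics.calibration("top");f=192/np.tan(np.radians(c["vfov"])/2);T=np.linalg.inv(c["cam_to_world"])
W=points("top",d)
for i,L in enumerate((178,152,127,102)):
    k=W[...,:2]*1000-np.array(F[i]); s=k@u; t=k@np.array([.9135,.4067])
    m=(abs(t)<19)&(s>-198)&(s<0)&(W[...,2]>.022)&(W[...,2]<.045)
    P=np.c_[s[m],t[m]]; print(L,rect(P),"z",np.median(W[m][:,2]).round(4),"s range",P[:,0].min().round(1),P[:,0].max().round(1))
E
```

```text
clock: 35.93
tool_pos: [0.4486, -0.2816, 0.1176]
eef_rot: [0.545, 0.839, -0.0, -0.0]
contact_force: [1.4, -0.2, 1.4]
opening: 0.348
finger_force: 0.0
clock: 37.18
tool_pos: [0.4944, 0.0829, 0.1315]
eef_rot: [0.543, 0.84, 0.001, -0.0]
contact_force: [-0.1, -0.6, -0.3]
opening: 0.348
finger_force: 0.0
178 (array([-92588.4,  -1572.4]), 184890.3, 37632.2, 1.0) z 0.0308 s range -185.1 -0.0
152 (array([-79867. ,   1486.2]), 158069.7, 34882.3, -1.1) z 0.0306 s range -158.8 -0.6
127 (array([-66855.1,  -1333. ]), 133655.3, 36955.8, 1.0) z 0.0303 s range -133.8 -0.1
102 (array([-53931.6,  -3456.8]), 108244.6, 34116.9, 3.8) z 0.0304 s range -108.9 -0.1
```

View pics/fin.png

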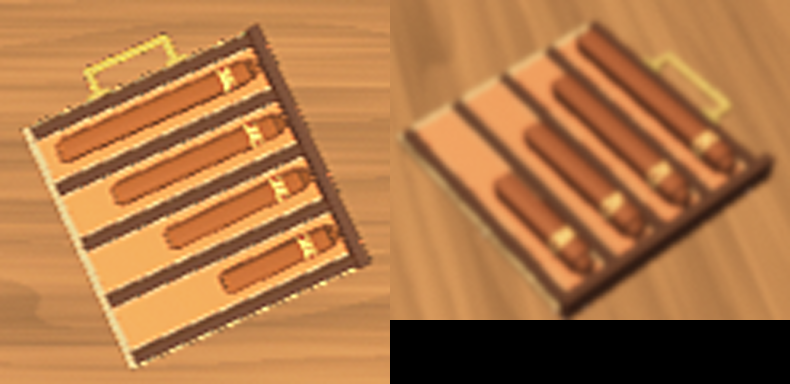

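View pics/topfull.png

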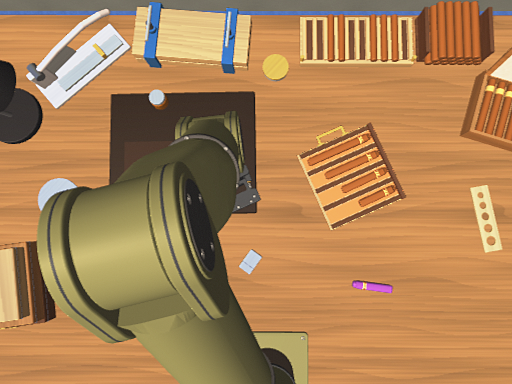

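All four cigars lie flat in their grooves in the right order, heads about 5–7 mm from the fence. The jar is still at (157,98) and the arm is clear, so I'm handing in.

```bash
python3 -c "
from plant import r
print(r.finish_job())"
```

```text
the job is handed in; nothing more can be done
None
```

I laid the four cigars in the sampler tray, longest next to the handle down to shortest, all flat with heads about 5–7 mm from the fence and the jar not moved, and handed the job in at about 37 s; no verdict came back.

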